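# Blank the photometer and hold the third cell in the beam

## Robot

A 7-joint arm with a two-finger parallel gripper is mounted at the origin on the work surface. World frame = base frame: x ahead of the robot, y to its left, z up, the work surface at z = 0. Lengths are in m, angles in rad, forces in N, time in s.
With the tool pointing down it reaches from about 0.4 to 0.875 m from the base axis. Payload 19.3 kg.
Tool frame: the origin (TCP) lies midway between the tips of the shut fingers; the grasp point (between the pads) lies 19 mm behind it; z points along the fingers, y is the line along which they close (so a half turn about z gives the same grasp; the last joint's range is limited). The gripper opens to 85 mm and grips with 20 to 120 N. Pads are 22 mm wide; open, the fingers measure 114 mm over their backs; the gripper's body (76 mm by 85 mm) begins 54 mm behind the grasp point. The pads swing forward as they close: fully open they stand 13 mm farther back than shut.
Start: joints at [1.173, 0.521, -0.036, 1.599, 0.021, 1.021, -0.113], TCP at [0.201, -0.592, 0.231] pointing down, gripper open.
Joint ranges: [-2.91, 2.91], [-0.3, 2.13], [-1.5, 1.42], [0.17, 2.43], [-1.26, 4.41], [0.16, 1.93], [-2.52, 2.52]. Speed limits (rad/s): [1.89, 1.89, 2.39, 2.39, 3.01, 3.01, 3.01].

## Interface

Orientations are given as a unit quaternion [x, y, z, w].
In Python, from bench import r, optics, look_for, regions_of, spot_point gives the robot as it stands.
- The arm moves only by the shell command python3 -m handwheel 'ROWS'. ROWS is JSON, a list of rows, each an object of numbers: "tx", "ty", "tz": the shift along the tool's x, y, z as a fraction of full scale; "wx", "wy", "wz": the turn, a rotation vector about the tool's x, y, z as a fraction of full scale; "claw": the gripper's target within -1 to 1 (shut at 1, half-way at 0, fully open at -1). In form: [{"tx": .., "ty": .., "tz": .., "wx": .., "wy": .., "wz": .., "claw": ..}, ...]. A call has exactly 8 rows; each row shifts and turns the commanded pose from where the row before left it, along the tool's axes as they then stand; what a row does not reach is not made up. Full scale, the value 1, is 500 mm for a shift and 2 rad for a turn. A row lasts 1/8 s, in which the tool goes at most 62.5 mm and 10.7 degrees, less where a joint would pass 70% of its speed; a pose out of reach is approached as far as the arm can. A call with a number of a shift or a turn outside -1 to 1 is refused whole. A call with a gripper value outside its range is refused whole. The fingers move at their own pace and stop on an object; the grip force is fixed at half the most. Time passes only in rows, so rows that do not move let the fingers close, or fill a call up. It gives the time, the measured TCP pose, the force, the opening and the grip force at its end, in the units of the state.
- r.read_state(): the state, without advancing time (a new reading comes with each control period).
- optics.grab_frame(name): name is "scene" or "side" or "wrist"; returns the picture (384x512x3 uint8, red, green, blue); there is no depth.
- optics.camera_info(name): a dict with "vertical_fov" (degrees; the focal length in pixels is half the picture's height over the tangent of half this angle, whatever the lens; pixels are square), "cx", "cy" (the principal point, pixels), "origin" and "orientation" of the camera in the world. Camera axes: x right, y down, z forward; pixel columns grow to the right and rows downward; lengths in m; the calibration is good to about 2 mm. A picture is of the moment at which its call begins: read the wrist's pose just before it. camera_info takes no time and is no camera call; for the wrist camera it gives the pose at the moment of the call.
- r.close_job(): hands the job in; it is judged then, once.
Trained networks look in the newest picture that a camera, given by its name, has taken for a name from the list of things; names that differ only in an ending like _2 or _b are one class to them, and where a whole thing is asked for, a point or a joint stands for the part that bears it (a point fixed in the world has none). Each returns a list of dicts, best first, with "p" (0 to 1); they miss things now and then, are a little off and sometimes report something else, mostly with a low value. They report only what shows in the picture. A call takes as long as a camera call.
- look_for(camera, thing): "rect" ([left, top, width, height] in pixels, round what is visible of it).
- regions_of(camera, thing): "pixels" (384x512 bool, what is visible of it) and "rect" ([left, top, width, height] in pixels, round what is visible of it).
- spot_point(camera, thing): "at" ([column, row] in pixels: a listed point, or the origin of a listed thing).
The state is a dict: "clock": time; "qpos": joint angles; "dq": joint speeds; "effort": joint torques, N m; "ee_pos": TCP position; "ee_rot": TCP orientation; "force": force on the tool from outside, world axes, zero at the start; "wrist_torque": the same for the moment, N m; "opening": finger opening in m; "grasp_force": force on a finger pad.
Only numpy, scipy, OpenCV 4.12 (cv2) and the standard library are available. Lean on these libraries where they do the work, as an engineer would, in place of code of your own. Each camera call takes 0.05 s, during which the arm holds its last target. There are 200 camera calls.

## Task

The photometer stands with its cell-changer rod fully in, so the blank cell is in the beam: press the broad blank key on its key deck all the way down and let it come back up. Then take the black knob of the changer rod on the photometer's front and draw the rod out by 40 mm, in line with its bore so that it is never wrenched sideways, until its second groove comes level with the face of the brass bush (third cell in the beam). The carriage is sprung, so finish still gripping the knob and holding the rod there, lying freely in its bush, and leave the glassware and other things on the bench as they stand.

Things in the scene. Friction and masses are not known exactly. Their poses are not given: they have to be found in the camera images.
- photometer: Cream bench photometer, fixed, 280 deep (its x) x 360 wide (its y) x 150 mm high at the back. Origin on the bench under its middle; x points from its front to its back. At its front (-x): on the operator's right the cell compartment with shut dark lid, 123 mm high, face at x = -140, y -180 to -40 mm; on the left a key deck 60 mm high, x -140 to -60, y -40 to 180 mm, then a sloping display.
- bush: Brass guide bush, 22 mm across, standing 8 mm out of the compartment's front. Origin: centre of its outer face, in the photometer's frame at (-148, -110, 65) mm. Axes as the photometer's; the bore, 11.5 mm across and 63 mm long, runs level along x from the origin inward.
- rod: Loose steel rod, 10 mm diameter, about 0.13 kg, with a black knob 26 mm in diameter and 24 mm long on its outer end. Origin: the knob's centre; x along the rod into the machine. Fully in, the knob's centre is 52 mm out from the bush face, 64 mm above the bench. 1.5 mm play in the bush; free to turn about its axis. Three dark grooves come level with the bush face at 20, 40 and 60 mm of travel.
- rod_groove2 (a point): The second groove of the rod, on its axis 92 mm inward of the knob's centre; level with the bush face when the third cell is in the beam.
- carriage (a joint): Travel of the hidden cell carriage, drawn along by the rod: 0 fully in (blank cell in the beam), 0.020, 0.040, 0.060 m for the second, third and fourth cell; 0.060 is the end stop. The rod has about 1.5 mm of end play to it. Its spring pulls inward with 2.7 N at 0, 5.1 N at 0.040 m and takes the rod back in when let go.
- blank_key (a joint): Stroke of the blank key: 0 up, 0.006 m fully down; sprung, 1.5 N at first, 5 N fully down; it comes back up when released.
- blank_key_top (a point): Centre of the top of the blank key: the broad grey key (22 x 36 mm, long way along the photometer's y) at the end of the key deck next to the cell compartment, in the photometer's frame at (-105, 0, 72) mm when up. Pressed straight down. The eight small keys beside it are not used.
- dropper: Small white dropper bottle, 34 mm diameter, 68 mm high, standing in front of the key deck; leave it. Origin under its base.
- cell_rack: White rack with four clear cells, 85 x 34 mm, 38 mm high, standing on the bench in front of the blank key, its nearest side 90 mm or more from the line of the rod; leave it. Origin under its base.
- tissue_box: Flat cardboard box 75 x 115 x 30 mm lying on the photometer's rear top; leave it. Origin under its base.
- beaker: Glass beaker, 70 mm diameter, 95 mm high; leave it. Origin under its base.
- amber_bottle: Amber bottle, 68 mm diameter, 150 mm high; leave it. Origin under its base.
- wash_bottle: Clear bottle with white cap, 62 mm diameter, 160 mm high; leave it. Origin under its base.
- tube_rack: White rack with stoppered glass tubes, 70 x 200 mm, 114 mm high; leave it. Origin under its base.

How it is judged:
By the outcome, as a careful person would: the job done as asked, in the order asked, and still so for the second after the job is handed in, while the arm keeps its last pose, push and grip.
It also fails if it takes over 43 s, if anything falls off the work surface, if the arm or the gripper's body presses on something with over 40 N, if the wrist force passes 120 N, or if a joint passes its speed limit or range.

## Working session

There is one attempt and no reset: what is moved stays moved. The work goes in short steps, Python scripts to look and compute and a shell command to move; the robot and the scene stay as the last step left them, time stands still between calls to the robot, and variables do not carry over. Pictures are saved under pics/ and viewed, at most 10 in all, crops included, and the job is handed in when it is done.

```bash
mkdir -p pics; ls; cat > h.py <<'E'
import numpy as np, cv2
from scipy.spatial.transform import Rotation as R
from bench import r, optics, look_for, regions_of, spot_point
def cam(n):
    i=optics.camera_info(n); f=192/np.tan(np.radians(i["vertical_fov"])/2)
    return np.array(i["origin"]),R.from_quat(i["orientation"]).as_matrix(),f,i["cx"],i["cy"]
def ray(n,uv):
    o,M,f,cx,cy=cam(n); d=M@np.array([(uv[0]-cx)/f,(uv[1]-cy)/f,1]); return o,d/np.linalg.norm(d)
def proj(n,p):
    o,M,f,cx,cy=cam(n); q=M.T@(np.asarray(p)-o); return q[:2]/q[2]*f+[cx,cy]
def onz(n,uv,z):
    o,d=ray(n,uv); return o+d*(z-o[2])/d[2]
def tri(rays):
    A=0;b=0
    for o,d in rays:
        P=np.eye(3)-np.outer(d,d);A=A+P;b=b+P@o
    p=np.linalg.solve(A,b); return p,[np.linalg.norm(np.cross(p-o,d)) for o,d in rays]
def save(n,name):
    im=optics.grab_frame(n); cv2.imwrite(f"pics/{name}.png",im[:,:,::-1]); return im
E
python3 - <<'E'
from h import *
a=save("scene","s1");b=save("side","d1");
cv2.imwrite("pics/both.png",cv2.resize(np.vstack([a,b])[:,:,::-1],None,fx=.78,fy=.78))
for n in("scene","side"):
    print(n,optics.camera_info(n))
    for t in("bush","rod","rod_groove2","blank_key_top","photometer","cell_rack","dropper","beaker","amber_bottle","wash_bottle","tube_rack"):
        s=spot_point(n,t); print(t,[(np.round(x["at"],1).tolist(),round(x["p"],2)) for x in s[:2]])
s=r.read_state();print(s)
E
```

```text
pics
scene {'vertical_fov': 54.10863404321448, 'cx': 250.87947100292524, 'cy': 191.4285458971738, 'origin': array([ 1.13281814, -0.86541777,  0.88381226]), 'orientation': array([ 0.85630466,  0.25215705, -0.12538178, -0.43294175])}
bush [([161.8, 306.5], 0.54), ([252.6, 207.0], 0.53)]
rod [([236.3, 212.0], 0.41)]
rod_groove2 []
blank_key_top []
photometer [([267.5, 190.5], 0.71)]
cell_rack [([214.6, 205.8], 0.52)]
dropper [([212.4, 196.1], 0.47)]
beaker [([144.1, 254.4], 0.79)]
amber_bottle [([231.1, 305.6], 0.9), ([165.1, 304.4], 0.54)]
wash_bottle [([292.0, 143.9], 0.55)]
tube_rack [([163.5, 305.5], 0.65)]
side {'vertical_fov': 49.67749588760032, 'cx': 254.57865105052863, 'cy': 187.3984458343572, 'origin': array([0.10487789, 1.32294449, 1.02577803]), 'orientation': array([-0.15287123,  0.86969775, -0.46371798,  0.07226235])}
bush []
rod [([253.2, 182.7], 0.58)]
rod_groove2 []
blank_key_top [([260.8, 202.6], 0.6), ([309.0, 170.6], 0.36)]
photometer []
cell_rack [([282.2, 205.8], 0.5)]
dropper [([291.0, 213.4], 0.39)]
beaker [([310.1, 169.6], 0.76), ([277.3, 150.8], 0.74)]
amber_bott
[... 157 characters left out ...]
17277973,  0.521395  , -0.03633576,  1.59951263,  0.02121997,
        1.02110192, -0.11280759]), 'dq': array([ 1.50814720e-03, -3.13558603e-04, -3.38230542e-04, -4.36885089e-04,
       -7.57411788e-04, -6.13244376e-05, -1.52341367e-03]), 'effort': array([-3.29664372e-04, -9.26856279e+01,  1.97836742e+00, -3.70265901e+01,
        1.81308878e-02,  1.75000190e-03, -2.64369356e-05]), 'ee_pos': array([ 0.20122109, -0.59170576,  0.23128897]), 'ee_rot': array([ 9.86597802e-01,  1.63171003e-01, -3.19731302e-06, -1.54317631e-05]), 'force': array([ 1.11474773,  0.05624821, -0.87217805]), 'wrist_torque': array([-0.00023286,  0.03711653, -0.02936352]), 'grasp_force': 0.0, 'opening': 0.08551044080567238}
```

View pics/both.png

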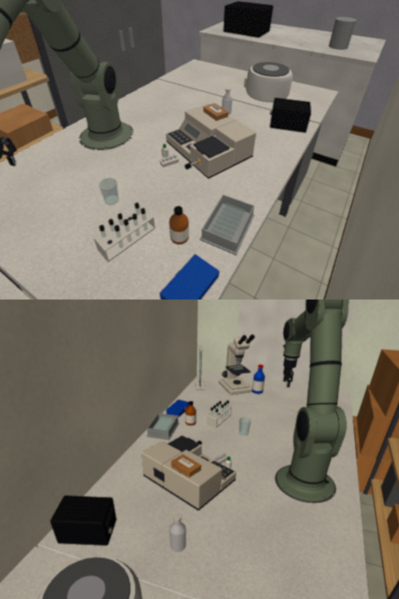

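The scene view (scaled 0.78) shows the photometer at mid-picture with its knob near (187,165), facing the robot's right side. In the side view it is seen from behind, near (190,470). I'll zoom in on both.

```bash
python3 - <<'E'
from h import *
a=cv2.imread("pics/s1.png")[125:235,195:335];b=cv2.imread("pics/d1.png")[165:275,175:315]
cv2.imwrite("pics/z.png",np.hstack([cv2.resize(x,None,fx=2.85*1.0,fy=2.85*1.0,interpolation=cv2.INTER_CUBIC) for x in (a,b)]))
k=onz("scene",(236.3,212),.064);bu=onz("scene",(252.6,207),.065)
print(k,bu,np.linalg.norm(k-bu)); print(onz("scene",(267.5,190.5),0),onz("scene",(214.6,205.8),0),onz("scene",(212.4,196.1),0),onz("side",(282.2,205.8),0),onz("side",(291,213.4),0),onz("side",(260.8,202.6),.072))
E
```

```text
[ 0.55700759 -0.05567218  0.064     ] [ 0.58977647 -0.00340465  0.065     ] 0.06169841535778126
[0.54015531 0.18545815 0.        ] [ 0.42283442 -0.00671568  0.        ] [0.37904662 0.03694166 0.        ] [ 0.44244549 -0.02732017  0.        ] [0.3944696  0.00977551 0.        ] [0.50287981 0.0768654  0.072     ]
```

View pics/z.png

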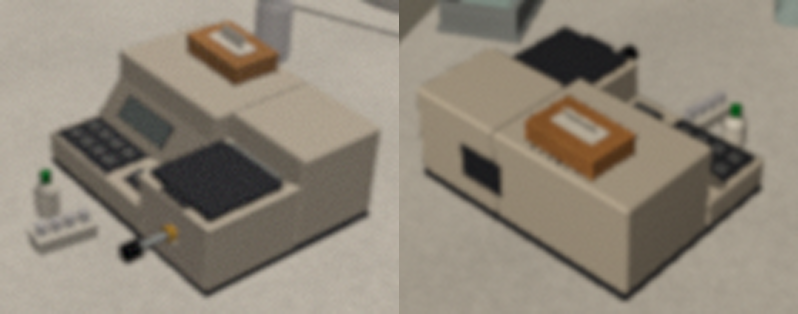

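In the left crop, the knob is at about (131,247), the bush face at (170,236) and the body's front-right bottom corner at (207,294). In the right crop, the back-left bottom corner is at (625,298). I'll fit the photometer pose to these corners.

```bash
cat > fit.py <<'E'
from h import *
from scipy.optimize import least_squares
S=[((-140,-180,0),(207,294)),((140,-180,0),(367,212)),((140,-180,150),(379,131)),((-140,-180,123),(209,222)),((-140,180,60),(52,137)),((-200,-110,64),(131,247)),((-148,-110,65),(170,236))]
D=[((140,180,0),(625,298)),((140,-180,0),(427,172)),((-140,180,0),(762,188)),((140,180,150),(630,212)),((-200,-110,64),(629,53))]
obs=[("scene",np.array(p)/1e3,np.array(u)/2.85+[195,125]) for p,u in S]+[("side",np.array(p)/1e3,(np.array(u)-[399,0])/2.85+[175,165]) for p,u in D]
def W(q,p): c,s=np.cos(q[2]),np.sin(q[2]); return np.array([q[0]+c*p[0]-s*p[1],q[1]+s*p[0]+c*p[1],q[3]+p[2]])
f=lambda q:np.concatenate([proj(n,W(q,p))-u for n,p,u in obs])
s=least_squares(f,[.54,.18,1,0],loss="soft_l1");q=s.x
print(q,np.degrees(q[2]));print(np.round(f(q).reshape(-1,2),1).tolist())
for nm,p in dict(knob=(-.2,-.11,.064),bush=(-.148,-.11,.065),key=(-.105,0,.072)).items(): print(nm,W(q,p))
print("dir",np.cos(q[2]),np.sin(q[2]))
E
python3 fit.py
```

```text
[0.54174209 0.17354697 1.20918244 0.00252846] 69.28105018836158
[[-0.6, 2.6], [0.6, 1.9], [1.4, -2.7], [-0.2, -0.1], [-2.2, -2.9], [-0.1, 1.0], [-1.5, -1.1], [0.7, 1.9], [-1.3, 1.4], [-0.1, 0.3], [-0.2, -1.5], [-1.1, -0.5]]
knob [ 0.57387122 -0.05243471  0.06652846]
bush [ 0.592268   -0.0037977   0.06752846]
key [0.50459474 0.07533762 0.07452846]
dir 0.35378421002449384 0.9353270725993902
```

```bash
python3 -m handwheel '[{"tx":0.091,"ty":-0.082,"claw":1},{"tx":0.091,"ty":-0.082,"claw":1},{"tx":0.091,"ty":-0.082,"claw":1},{"tx":0.091,"ty":-0.082,"claw":1},{"tx":0.091,"ty":-0.082,"claw":1},{"tx":0.091,"ty":-0.082,"claw":1},{"tx":0.091,"ty":-0.082,"claw":1},{"tx":0.091,"ty":-0.082,"claw":1}]'
python3 -m handwheel '[{"tx":0.091,"ty":-0.082,"claw":1},{"tx":0.091,"ty":-0.082,"claw":1},{"tx":0.091,"ty":-0.082,"claw":1},{"wz":-0.088,"claw":1},{"wz":-0.088,"claw":1},{"wz":-0.088,"claw":1},{"wz":-0.088,"claw":1},{"wz":-0.088,"claw":1}]'
cat > w.py <<'E'
import sys
from h import *
s=r.read_state(); M=R.from_quat(s["ee_rot"]).as_matrix()
print("clock",s["clock"],"p",s["ee_pos"].round(4),"x-yaw",np.degrees(np.arctan2(M[1,0],M[0,0])).round(2),"z",M[:,2].round(3),"F",s["force"].round(1),"op",s["opening"],"g",s["grasp_force"])
o,C,f,cx,cy=cam("wrist"); print("cam in tool",(M.T@(o-s["ee_pos"])).round(3),(M.T@C[:,2]).round(3),"world",o.round(3))
n=sys.argv[1]; im=optics.grab_frame("wrist")
np.savez("pics/%s.npz"%n,o=o,C=C,k=[f,cx,cy])
cv2.imwrite("pics/%s.png"%n,cv2.resize(im[:,:,::-1],None,fx=1.5,fy=1.5))
for t in("bush","rod","rod_groove2","blank_key_top"):
    for x in spot_point("wrist",t)[:2]: print(t,np.round(x["at"],1),round(x["p"],2))
E
python3 w.py a
```

```text
clock 1.2 p [ 0.2012 -0.5917  0.2313] x-yaw 18.78 z [-0.  0. -1.] F [ 1.1  0.1 -0.9] op 0.08551044080567238 g 0.0
cam in tool [ 0.07  -0.001 -0.143] [-0.28  0.    0.96] world [ 0.267 -0.568  0.374]invalid input
invalid input
```

View pics/a.png

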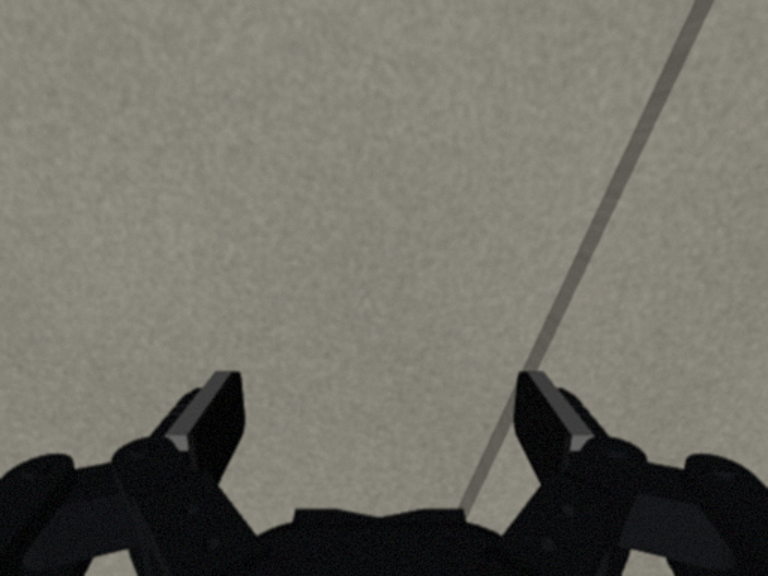

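The wrist picture shows only bare bench, because the move was refused. I'll give every key in each row.

```bash
python3 -m handwheel '[{"tx":0.091,"ty":-0.082,"tz":0,"wx":0,"wy":0,"wz":0,"claw":1},{"tx":0.091,"ty":-0.082,"tz":0,"wx":0,"wy":0,"wz":0,"claw":1},{"tx":0.091,"ty":-0.082,"tz":0,"wx":0,"wy":0,"wz":0,"claw":1},{"tx":0.091,"ty":-0.082,"tz":0,"wx":0,"wy":0,"wz":0,"claw":1},{"tx":0.091,"ty":-0.082,"tz":0,"wx":0,"wy":0,"wz":0,"claw":1},{"tx":0.091,"ty":-0.082,"tz":0,"wx":0,"wy":0,"wz":0,"claw":1},{"tx":0.091,"ty":-0.082,"tz":0,"wx":0,"wy":0,"wz":0,"claw":1},{"tx":0.091,"ty":-0.082,"tz":0,"wx":0,"wy":0,"wz":0,"claw":1}]' && python3 -m handwheel '[{"tx":0.091,"ty":-0.082,"tz":0,"wx":0,"wy":0,"wz":0,"claw":1},{"tx":0.091,"ty":-0.082,"tz":0,"wx":0,"wy":0,"wz":0,"claw":1},{"tx":0.091,"ty":-0.082,"tz":0,"wx":0,"wy":0,"wz":0,"claw":1},{"tx":0,"ty":0,"tz":0,"wx":0,"wy":0,"wz":-0.088,"claw":1},{"tx":0,"ty":0,"tz":0,"wx":0,"wy":0,"wz":-0.088,"claw":1},{"tx":0,"ty":0,"tz":0,"wx":0,"wy":0,"wz":-0.088,"claw":1},{"tx":0,"ty":0,"tz":0,"wx":0,"wy":0,"wz":-0.088,"claw":1},{"tx":0,"ty":0,"tz":0,"wx":0,"wy":0,"wz":-0.088,"claw":1}]' && python3 w.py a1
```

```text
clock: 2.45
ee_pos: [0.4411, -0.1622, 0.2316]
ee_rot: [0.987, 0.163, 0.0, 0.0]
force: [1.3, -1.2, -0.7]
opening: -0.0001
grasp_force: 0.0
clock: 3.45
ee_pos: [0.5299, -0.0037, 0.2314]
ee_rot: [0.822, 0.57, 0.0, 0.0]
force: [-0.6, -0.5, 0.6]
opening: 0.0001
grasp_force: 0.0
clock 3.45 p [ 0.5299 -0.0037  0.2314] x-yaw 69.53 z [ 0. -0. -1.] F [-0.6 -0.5  0.6] op 0.00014589879716029065 g 0.0
cam in tool [ 0.072 -0.002 -0.143] [-0.28   0.001  0.96 ] world [0.553 0.064 0.374]
bush [301.  152.1] 0.46
rod [301.1 204.2] 0.67
rod_groove2 [301.5 205.7] 0.22
blank_key_top [193.7 111.6] 0.91
```

View pics/a1.png

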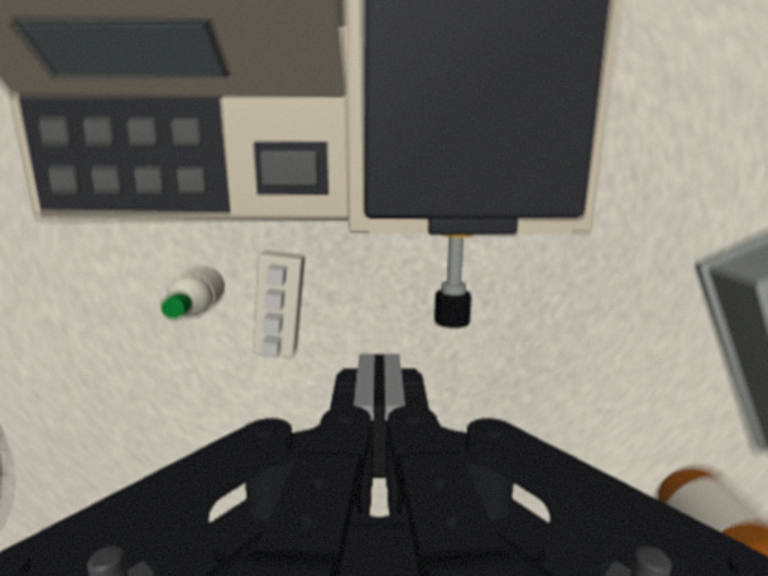

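This picture (scaled 1.5) shows the key at (290,168) and the knob at (452,308), with the rod running up to the bush at (456,236). The front edges lie almost level in the picture, so the tool's yaw is nearly that of the photometer.

```bash
python3 - <<'E'
from h import *
P=lambda u,v,z: onz("wrist",(u/1.5,v/1.5),z)
ang=lambda a,b: np.degrees(np.arctan2(*(b-a)[[1,0]]))
key=P(290,168,.072); print("key",key, "from scene fit .5046 .0753")
kn=P(452,307,.064)
print("knob ctr",kn,"bush",P(456,236,.065))
print("yaw comp edge", ang(P(350,231.5,.123),P(592,232.5,.123))+90, "deck edge",ang(P(38,215,.06),P(349,218,.06))+90,"lid",ang(P(366,216,.125),P(584,217,.125))+90)
im=cv2.cvtColor(optics.grab_frame("wrist"),cv2.COLOR_RGB2GRAY).astype(int)
np.save("pics/g.npy",im)
for v in range(158,218,4): print(v, im[v,288:318].tolist())
E
```

```text
key [0.49963927 0.08012941 0.072     ] from scene fit .5046 .0753
knob ctr [ 0.56670104 -0.0477338   0.064     ] bush [ 5.85183244e-01 -4.01686428e-04  6.50000000e-02]
yaw comp edge 68.7404577231977 deck edge 68.42925128466108 lid 68.71757873221203
158 [187, 183, 187, 185, 192, 195, 188, 184, 186, 179, 165, 119, 108, 121, 135, 141, 140, 134, 135, 132, 130, 145, 161, 164, 170, 174, 173, 175, 184, 186]
162 [183, 181, 179, 182, 184, 188, 191, 194, 194, 190, 174, 113, 101, 121, 128, 139, 135, 134, 127, 116, 129, 176, 183, 187, 191, 196, 193, 194, 191, 189]
166 [187, 186, 185, 182, 184, 184, 188, 184, 184, 185, 168, 109, 105, 122, 133, 138, 136, 132, 129, 117, 134, 179, 187, 187, 187, 190, 190, 192, 189, 191]
170 [193, 196, 195, 192, 190, 189, 191, 190, 192, 189, 151, 103, 110, 124, 132, 135, 135, 132, 124, 118, 137, 177, 184, 183, 184, 185, 190, 191, 194, 196]
174 [192, 192, 193, 191, 189, 191, 196, 196, 200, 191, 139, 105, 113, 129, 135, 136, 135, 131, 124, 122, 155, 180, 188, 182, 182, 184, 183, 185, 188, 188]
178 [183, 188, 187, 187, 187, 186, 190, 195, 194, 180, 118, 101, 119, 130, 1
[... 629 characters left out ...]
34, 133, 127, 117, 100, 72, 96, 128, 155, 182, 187, 187, 183]
198 [188, 143, 64, 3, 7, 11, 3, 18, 15, 11, 17, 20, 17, 22, 18, 22, 24, 25, 17, 26, 10, 17, 14, 16, 12, 54, 130, 188, 199, 194]
202 [191, 144, 64, 5, 6, 16, 11, 26, 18, 17, 19, 16, 24, 18, 19, 19, 21, 17, 15, 14, 19, 22, 13, 15, 18, 71, 145, 185, 194, 188]
206 [174, 111, 40, 6, 14, 10, 17, 19, 15, 20, 19, 21, 22, 15, 13, 16, 16, 27, 19, 16, 18, 9, 21, 13, 28, 95, 172, 192, 189, 192]
210 [173, 97, 23, 4, 12, 16, 19, 23, 23, 17, 18, 23, 17, 22, 20, 16, 20, 13, 16, 25, 15, 10, 19, 8, 32, 109, 184, 196, 193, 189]
214 [182, 140, 70, 19, 6, 5, 8, 17, 21, 1, 23, 9, 15, 11, 14, 23, 15, 11, 15, 9, 3, 20, 23, 6, 40, 111, 177, 188, 187, 187]
```

```bash
python3 -m handwheel '[{"tx":0,"ty":0,"tz":0,"wx":0,"wy":0,"wz":0.008,"claw":1},{"tx":0.067,"ty":-0.0585,"tz":0,"wx":0,"wy":0,"wz":0,"claw":1},{"tx":0.067,"ty":-0.0585,"tz":0,"wx":0,"wy":0,"wz":0,"claw":1},{"tx":0,"ty":0,"tz":0.1,"wx":0,"wy":0,"wz":0,"claw":1},{"tx":0,"ty":0,"tz":0.1,"wx":0,"wy":0,"wz":0,"claw":1},{"tx":0,"ty":0,"tz":0.1,"wx":0,"wy":0,"wz":0,"claw":1},{"tx":0,"ty":0,"tz":0,"wx":0,"wy":0,"wz":0,"claw":1},{"tx":0,"ty":0,"tz":0,"wx":0,"wy":0,"wz":0,"claw":1}]' && python3 w.py a2
```

```text
clock: 4.75
ee_pos: [0.5011, 0.0807, 0.0829]
ee_rot: [0.828, 0.561, 0.001, 0.0]
force: [0.3, -0.7, 0.5]
opening: 0.0002
grasp_force: 0.0
clock 4.75 p [0.5011 0.0807 0.0829] x-yaw 68.25 z [ 0.001  0.    -1.   ] F [ 0.3 -0.7  0.5] op 0.00015837560607820752 g 0.0
cam in tool [ 0.071 -0.002 -0.143] [-0.28  0.    0.96] world [0.525 0.148 0.226]
blank_key_top [248.9 244.4] 0.77
```

View pics/a2.png

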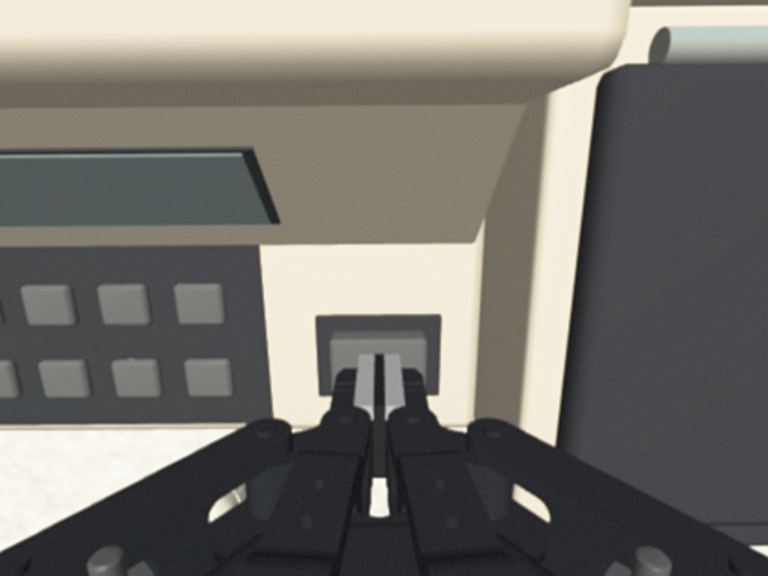

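The shut fingertips are over the grey key (key about (330–427, 333–380), tips at (378,360)). Now I'll press it.

```bash
python3 -m handwheel '[{"tx":0,"ty":0,"tz":0.01,"wx":0,"wy":0,"wz":0,"claw":1},{"tx":0,"ty":0,"tz":0.01,"wx":0,"wy":0,"wz":0,"claw":1},{"tx":0,"ty":0,"tz":0.004,"wx":0,"wy":0,"wz":0,"claw":1},{"tx":0,"ty":0,"tz":0.004,"wx":0,"wy":0,"wz":0,"claw":1},{"tx":0,"ty":0,"tz":0.004,"wx":0,"wy":0,"wz":0,"claw":1},{"tx":0,"ty":0,"tz":0.003,"wx":0,"wy":0,"wz":0,"claw":1},{"tx":0,"ty":0,"tz":0,"wx":0,"wy":0,"wz":0,"claw":1},{"tx":0,"ty":0,"tz":0,"wx":0,"wy":0,"wz":0,"claw":1}]'
```

```text
clock: 6.0
ee_pos: [0.5006, 0.0802, 0.0654]
ee_rot: [0.828, 0.561, 0.0, 0.001]
force: [-11.2, -3.8, 45.3]
opening: -0.0002
grasp_force: 22.7
```

```bash
python3 -m handwheel '[{"tx":0,"ty":0,"tz":-0.04,"wx":0,"wy":0,"wz":0,"claw":1},{"tx":0,"ty":0,"tz":-0.115,"wx":0,"wy":0,"wz":0,"claw":1},{"tx":0,"ty":0,"tz":-0.115,"wx":0,"wy":0,"wz":0,"claw":1},{"tx":-0.064,"ty":0.0725,"tz":0,"wx":0,"wy":0,"wz":0,"claw":-1},{"tx":-0.064,"ty":0.0725,"tz":0,"wx":0,"wy":0,"wz":0,"claw":-1},{"tx":-0.064,"ty":0.0725,"tz":0,"wx":0,"wy":0,"wz":0,"claw":-1},{"tx":0,"ty":0,"tz":0.06,"wx":0,"wy":0,"wz":0,"claw":-1},{"tx":0,"ty":0,"tz":0.06,"wx":0,"wy":0,"wz":0,"claw":-1}]' && python3 -m handwheel '[{"tx":0,"ty":0,"tz":0,"wx":0,"wy":0,"wz":0,"claw":-1},{"tx":0,"ty":0,"tz":0,"wx":0,"wy":0,"wz":0,"claw":-1},{"tx":0,"ty":0,"tz":0,"wx":0,"wy":0,"wz":0,"claw":-1},{"tx":0,"ty":0,"tz":0,"wx":0,"wy":0,"wz":0,"claw":-1},{"tx":0,"ty":0,"tz":0,"wx":0,"wy":0,"wz":0,"claw":-1},{"tx":0,"ty":0,"tz":0,"wx":0,"wy":0,"wz":0,"claw":-1},{"tx":0,"ty":0,"tz":0,"wx":0,"wy":0,"wz":0,"claw":-1},{"tx":0,"ty":0,"tz":0,"wx":0,"wy":0,"wz":0,"claw":-1}]' && python3 w.py a3
```

```text
clock: 7.0
ee_pos: [0.5658, -0.0497, 0.1378]
ee_rot: [0.828, 0.561, 0.0, -0.0]
force: [1.5, 0.3, 0.3]
opening: 0.0856
grasp_force: 0.0
clock: 8.0
ee_pos: [0.5658, -0.0491, 0.1388]
ee_rot: [0.828, 0.561, -0.0, -0.0]
force: [0.1, -0.3, -1.0]
opening: 0.0854
grasp_force: 0.0
clock 8.0 p [ 0.5658 -0.0491  0.1388] x-yaw 68.29 z [-0.  0. -1.] F [ 0.1 -0.3 -1. ] op 0.08539120245400067 g 0.0
cam in tool [ 0.071 -0.002 -0.143] [-0.28   0.001  0.96 ] world [0.59  0.018 0.281]
bush [256.  130.4] 0.65
rod [257.2 204.6] 0.66
blank_key_top [81.1 68.6] 0.69
```

View pics/a3.png

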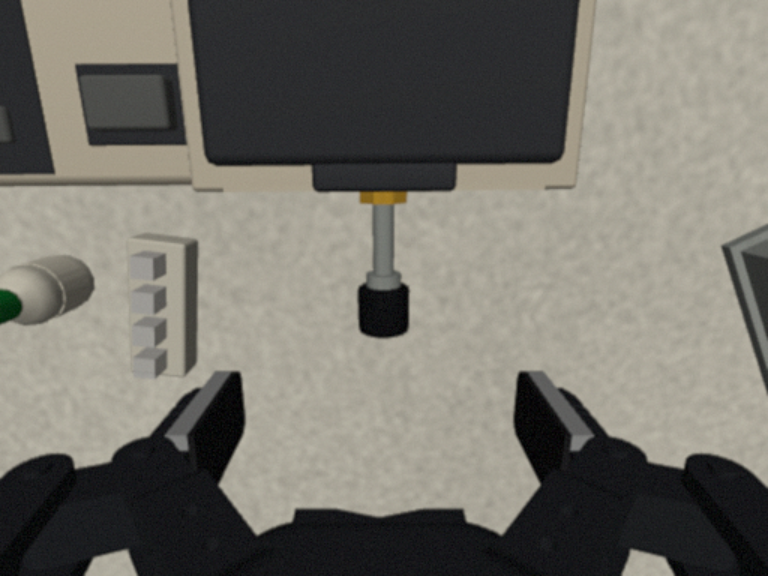

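The view (scaled 1.5) shows the key back up, the knob at (383,308), the rod running straight up to the bush at (383,197), and the open fingers centred near column 379. Next I'll refine the offset and yaw.

```bash
python3 - <<'E'
from h import *
s=r.read_state(); M=R.from_quat(s["ee_rot"]).as_matrix(); p=s["ee_pos"]
print("TCP proj*1.5",proj("wrist",p)*1.5,"(seen shut seam ~379.5,355)")
T=lambda q:(M.T@(q-p)).round(4)
g=cv2.cvtColor(optics.grab_frame("wrist"),cv2.COLOR_RGB2GRAY).astype(float)
def edges(v,a,b):
    row=g[v-1:v+2,a:b].mean(0); d=np.diff(cv2.GaussianBlur(row[None],(0,0),.7)[0]); i,j=d.argmin(),d.argmax()
    sub=lambda k:k+.5*(d[k-1]-d[k+1])/(d[k-1]-2*d[k]+d[k+1]) if 0<k<len(d)-1 else k
    return a+sub(i)+.5,a+sub(j)+.5
for v in range(140,180,6): e=edges(v,235,275);c=np.mean(e);print("rod",v,np.round(e,2),round(c,2),T(onz("wrist",(c,v),.064)))
for v in range(194,220,4): e=edges(v,230,282);c=np.mean(e);print("knob",v,np.round(e,2),round(c,2),T(onz("wrist",(c,v),.064)))
def hedge(us,a,b):
    out=[]
    for u in us:
        col=cv2.GaussianBlur(g[a:b,u-1:u+2].mean(1)[None],(0,0),.7)[0]; out.append(a+np.abs(np.diff(col)).argmax()+.5)
    return out
us=list(range(145,205,6))+list(range(310,372,6)); h=hedge(us,100,116);print(h)
k=np.polyfit(us,h,1);a,b=[onz("wrist",(u,np.polyval(k,u)),.124) for u in(150,370)]
print("lid edge yaw in tool deg",np.degrees(np.arctan2(*(T(b)-T(a))[:2])))
E
```

```text
TCP proj*1.5 [384.55580225 378.54863169] (seen shut seam ~379.5,355)
rod 140 [247.69 262.36] 255.03 [ 0.0496 -0.0002  0.0748]
rod 146 [247.59 262.38] 254.99 [ 0.0454 -0.0002  0.0748]
rod 152 [247.59 262.38] 254.98 [ 0.0411 -0.0002  0.0748]
rod 158 [248.02 262.37] 255.2 [ 0.0368 -0.      0.0748]
rod 164 [248.16 262.35] 255.26 [0.0325 0.     0.0748]
rod 170 [247.95 262.2 ] 255.08 [ 0.0281 -0.0001  0.0748]
rod 176 [247.83 262.12] 254.97 [ 0.0237 -0.0002  0.0748]
knob 194 [238.25 272.09] 255.17 [0.0101 0.     0.0748]
knob 198 [238.19 272.01] 255.1 [ 0.007  -0.      0.0748]
knob 202 [238.47 272.04] 255.26 [0.0039 0.0001 0.0748]
knob 206 [238.57 272.06] 255.31 [0.0007 0.0002 0.0748]
knob 210 [238.58 272.03] 255.3 [-0.0024  0.0002  0.0748]
knob 214 [238.77 271.99] 255.38 [-0.0056  0.0002  0.0748]
knob 218 [239.18 271.63] 255.41 [-0.0088  0.0003  0.0748]
[np.float64(110.5), np.float64(110.5), np.float64(110.5), np.float64(110.5), np.float64(110.5), np.float64(109.5), np.float64(109.5), np.float64(109.5), np.float64(109.5), np.float64(109.5), np.float64(108.5), np.float64(108.5), np.float64(108.5), np.float64(108.5), np.float64(108.5), np.float64(108.5), np.float64(108.5), np.float64(108.5), np.float64(108.5), np.float64(108.5), np.float64(107.5)]
lid edge yaw in tool deg 0.5776647291051435
```

```bash
python3 -m handwheel '[{"tx":0,"ty":0,"tz":0,"wx":0,"wy":0,"wz":-0.0045,"claw":-1},{"tx":0.008,"ty":0.0035,"tz":0.048,"wx":0,"wy":0,"wz":0,"claw":-1},{"tx":0,"ty":0,"tz":0.048,"wx":0,"wy":0,"wz":0,"claw":-1},{"tx":0,"ty":0,"tz":0.048,"wx":0,"wy":0,"wz":0,"claw":-1},{"tx":0,"ty":0,"tz":0.048,"wx":0,"wy":0,"wz":0,"claw":-1},{"tx":0,"ty":0,"tz":0,"wx":0,"wy":0,"wz":0,"claw":-1},{"tx":0,"ty":0,"tz":0,"wx":0,"wy":0,"wz":0,"claw":-0.2},{"tx":0,"ty":0,"tz":0,"wx":0,"wy":0,"wz":0,"claw":0}]' && python3 w.py a4
```

```text
clock: 9.3
ee_pos: [0.5695, -0.0461, 0.0438]
ee_rot: [0.825, 0.565, 0.001, 0.0]
force: [-0.1, 1.0, 0.7]
opening: 0.0515
grasp_force: 0.0
clock 9.3 p [ 0.5695 -0.0461  0.0438] x-yaw 68.79 z [ 0.001 -0.    -1.   ] F [-0.1  1.   0.7] op 0.05146697353414705 g 0.0
cam in tool [ 0.071 -0.002 -0.143] [-0.28   0.001  0.96 ] world [0.593 0.021 0.187]
rod [251.  277.7] 0.74
```

View pics/a4.png

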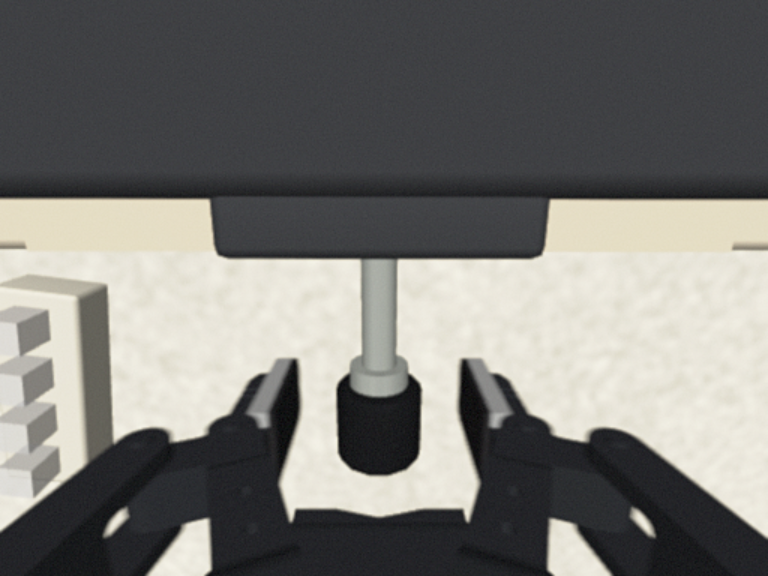

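The knob (337–421) is centred between the fingers (299 and 460, middle 379.5) and the rod runs straight. I'll close the gripper.

```bash
python3 -m handwheel '[{"tx":0,"ty":0,"tz":0,"wx":0,"wy":0,"wz":0,"claw":1},{"tx":0,"ty":0,"tz":0,"wx":0,"wy":0,"wz":0,"claw":1},{"tx":0,"ty":0,"tz":0,"wx":0,"wy":0,"wz":0,"claw":1},{"tx":0,"ty":0,"tz":0,"wx":0,"wy":0,"wz":0,"claw":1},{"tx":0,"ty":0,"tz":0,"wx":0,"wy":0,"wz":0,"claw":1},{"tx":0,"ty":0,"tz":0,"wx":0,"wy":0,"wz":0,"claw":1},{"tx":0,"ty":0,"tz":0,"wx":0,"wy":0,"wz":0,"claw":1},{"tx":0,"ty":0,"tz":0,"wx":0,"wy":0,"wz":0,"claw":1}]'
cat > f.py <<'E'
from h import *
F=[];T=[];P=[];Y=[]
for _ in range(4):
    s=r.read_state(); M=R.from_quat(s["ee_rot"]).as_matrix()
    F.append(M.T@s["force"]);T.append(M.T@s["wrist_torque"]);P.append(s["ee_pos"]);Y.append(np.degrees(np.arctan2(M[1,0],M[0,0]))); optics.grab_frame("wrist")
P=np.mean(P,0);b=np.array([.5695,-.0461,.0438]);u=np.radians(68.8)
print("tool F",np.mean(F,0).round(2),"T",np.mean(T,0).round(3),"P",P.round(4),"yaw",np.mean(Y).round(2),"op",s["opening"],"g",s["grasp_force"],"along",(P-b)[:2]@[np.cos(u),np.sin(u)],"clock",s["clock"])
E
python3 f.py
```

```text
clock: 10.55
ee_pos: [0.5689, -0.0461, 0.0428]
ee_rot: [0.825, 0.565, 0.0, 0.0]
force: [0.3, -1.4, 2.4]
opening: 0.0245
grasp_force: 58.7
tool F [-0.78  0.97 -2.07] T [-0.203 -0.052  0.053] P [ 0.5689 -0.0461  0.0428] yaw 68.8 op 0.02451945703830446 g 58.66566002368927 along -0.00016119223740160299 clock 10.7
```

```bash
python3 -m handwheel '[{"tx":-0.006,"ty":0,"tz":0,"wx":0,"wy":0,"wz":0,"claw":1},{"tx":-0.006,"ty":0,"tz":0,"wx":0,"wy":0,"wz":0,"claw":1},{"tx":-0.006,"ty":0,"tz":0,"wx":0,"wy":0,"wz":0,"claw":1},{"tx":-0.006,"ty":0,"tz":0,"wx":0,"wy":0,"wz":0,"claw":1},{"tx":-0.006,"ty":0,"tz":0,"wx":0,"wy":0,"wz":0,"claw":1},{"tx":-0.006,"ty":0,"tz":0,"wx":0,"wy":0,"wz":0,"claw":1},{"tx":0,"ty":0,"tz":0,"wx":0,"wy":0,"wz":0,"claw":1},{"tx":0,"ty":0,"tz":0,"wx":0,"wy":0,"wz":0,"claw":1}]' && python3 f.py
```

```text
clock: 11.75
ee_pos: [0.5622, -0.0631, 0.0428]
ee_rot: [0.825, 0.565, -0.0, 0.0]
force: [1.0, 2.3, 1.1]
opening: 0.0241
grasp_force: 58.7
tool F [ 2.27  0.24 -0.87] T [-0.084  0.496  0.002] P [ 0.5623 -0.063   0.0428] yaw 68.79 op 0.024309128646369128 g 58.70826065540314 along -0.01835014371199967 clock 11.9
```

```bash
python3 -m handwheel '[{"tx":-0.006,"ty":0,"tz":0,"wx":0,"wy":0,"wz":0,"claw":1},{"tx":-0.006,"ty":0,"tz":0,"wx":0,"wy":0,"wz":0,"claw":1},{"tx":-0.006,"ty":0,"tz":0,"wx":0,"wy":0,"wz":0,"claw":1},{"tx":-0.006,"ty":0,"tz":0,"wx":0,"wy":0,"wz":0,"claw":1},{"tx":-0.006,"ty":0,"tz":0,"wx":0,"wy":0,"wz":0,"claw":1},{"tx":-0.006,"ty":0,"tz":0,"wx":0,"wy":0,"wz":0,"claw":1},{"tx":-0.006,"ty":0,"tz":0,"wx":0,"wy":0,"wz":0,"claw":1},{"tx":-0.002,"ty":0,"tz":0,"wx":0,"wy":0,"wz":0,"claw":1}]' && python3 f.py && python3 w.py a5
```

```text
clock: 12.95
ee_pos: [0.5543, -0.0835, 0.0428]
ee_rot: [0.825, 0.565, 0.0, -0.0]
force: [2.9, 5.0, -0.3]
opening: 0.0244
grasp_force: 58.8
tool F [4.9  0.59 0.25] T [-0.072  1.052  0.002] P [ 0.5543 -0.0835  0.0428] yaw 68.79 op 0.024298018644712625 g 58.754122853279114 along -0.04038015238355731 clock 13.1
clock 13.15 p [ 0.5544 -0.0834  0.0428] x-yaw 68.79 z [-0.  0. -1.] F [ 2.5  4.  -0.2] op 0.024255854683686625 g 58.755789399147034
cam in tool [ 0.072 -0.002 -0.143] [-0.28   0.001  0.96 ] world [ 0.578 -0.016  0.185]
bush [250.7  53.2] 0.92
rod [253.9 280.8] 0.94
rod_groove2 [253.5  57.6] 0.76
rod_groove2 [ 34.9 188.3] 0.46
blank_key_top [251.8  53.1] 0.47
```

View pics/a5.png

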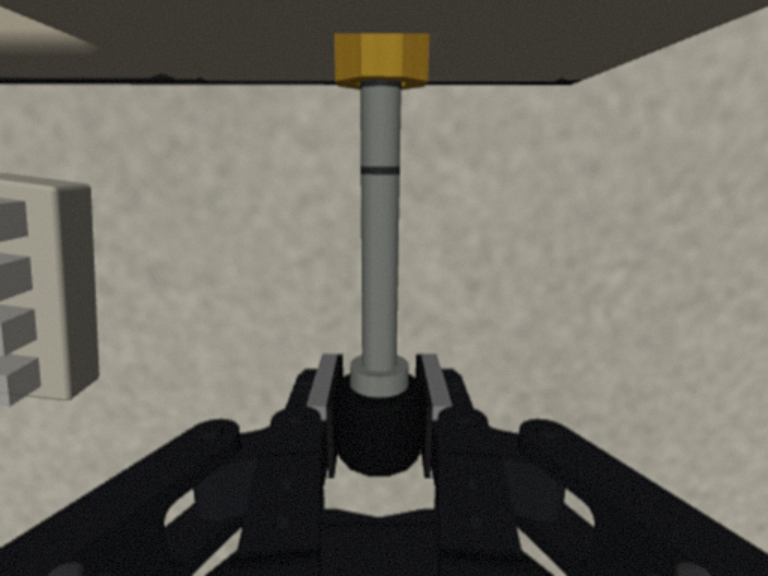

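The bush face is at row ~83 and the first groove is 20 mm outside it at row ~170. The second groove should be right at the bush face. I'll check with numbers and a zoom.

```bash
python3 - <<'E'
from h import *
s=r.read_state(); M=R.from_quat(s["ee_rot"]).as_matrix()
im=optics.grab_frame("wrist"); cv2.imwrite("pics/a6.png",cv2.resize(im[15:125,205:305,::-1],None,fx=5,fy=5,interpolation=cv2.INTER_CUBIC))
g=im[:,:,:].astype(int)
for v in list(range(48,66))+list(range(110,117)): print(v,im[v,249:258].mean(0).round(0),((M.T@(onz("wrist",(253,v),.069)-s["ee_pos"]))[0]*1e3).round(1))
E
```

```text
48 [146. 117.  38.] 91.4
49 [147. 117.  35.] 91.1
50 [141. 112.  34.] 90.8
51 [95. 74. 21.] 90.4
52 [57. 42. 12.] 90.1
53 [47. 40. 27.] 89.8
54 [41. 40. 40.] 89.5
55 [38. 39. 42.] 89.2
56 [48. 50. 51.] 88.8
57 [84. 86. 83.] 88.5
58 [105. 109. 104.] 88.2
59 [109. 113. 108.] 87.9
60 [109. 111. 107.] 87.5
61 [108. 112. 107.] 87.2
62 [109. 112. 107.] 86.9
63 [109. 112. 107.] 86.6
64 [108. 112. 107.] 86.2
65 [108. 112. 106.] 85.9
110 [94. 97. 93.] 70.6
111 [60. 63. 61.] 70.3
112 [39. 39. 41.] 69.9
113 [35. 37. 37.] 69.6
114 [39. 38. 41.] 69.2
115 [44. 44. 45.] 68.9
116 [74. 76. 74.] 68.5
```

View pics/a6.png

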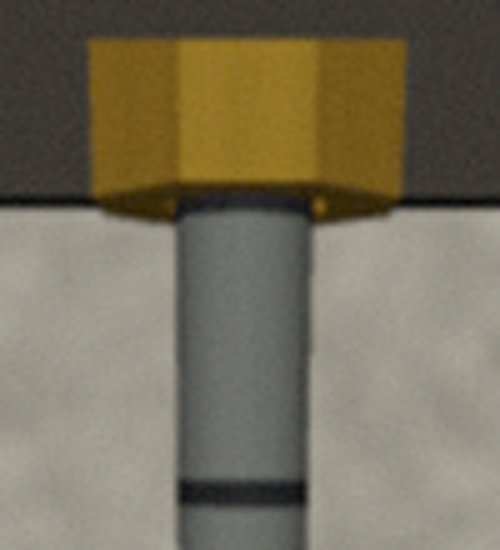

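The second groove straddles the bush face to within about 0.3 mm. The pull is 4.9 N, close to the 5.1 N spring, and the side forces are under 1 N. I'll hand it in.

```bash
python3 - <<'E'
from h import *
s=r.read_state();print(s["clock"],s["ee_pos"],s["force"],s["grasp_force"]);print(r.close_job())
E
```

```text
13.45 [ 0.55445542 -0.08330202  0.04280936] [ 1.36128437  5.24554365 -0.07566227] 58.757845759391785
the job is handed in; nothing more can be done
None
```

The blank key was pressed fully down and came back up, then the rod was drawn out 40 mm; it is held gripped with its second groove level with the bush face (within about 0.3 mm, side forces under 1 N), and the job was handed in at 13.5 s; the key press peaked near 45 N at the fingertips, above the 40 N limit set for the arm and gripper body, which I took not to cover the fingertips.

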